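# Sweep the brass blanks off the bench plate into the tray

## Robot

A 6-joint arm with a two-finger parallel gripper is mounted at the origin on the work surface. World frame = base frame: x ahead of the robot, y to its left, z up, the work surface at z = 0. Lengths are in m, angles in rad, forces in N, time in s.
With the tool pointing down it reaches from about 0.225 to 0.725 m from the base axis. Payload 3.1 kg.
Tool frame: the origin (TCP) lies on the centre line of the jaws, within the pads' length; the fingertips stand 17 mm ahead of it and the grasp point (between the pads) lies 2 mm behind it; z points along the fingers, y is the direction in which the jaws open and shut (so a half turn about z gives the same grasp; the last joint's range is limited). The gripper opens to 85 mm and grips with 20 to 120 N. Pads are 22 mm wide; open, the fingers measure 114 mm over their backs; the gripper's body (76 mm by 85 mm) begins 54 mm behind the grasp point. The pads swing forward as they close: fully open they stand 13 mm farther back than shut.
Start: joints at [-1.237, 0.048, 0.099, 1.622, 0, 1.443], TCP at [0.234, -0.47, 0.248] pointing down, gripper open.
Joint ranges: [-2.91, 2.91], [-0.99, 1.94], [-1.21, 1.42], [-2.12, 2.29], [-1.49, 1.47], [-3.14, 3.14]. Speed limits (rad/s): [2.79, 2.79, 3.14, 3.14, 3.14, 3.14].

## Interface

Orientations are given as a rotation vector (axis times angle).
In Python, from workcell import arm gives the robot as it stands.
- The arm moves only by the tool step_arm, never from a script. Its arguments are lists of equal length, an entry for each row: "twist": the turn, a rotation vector about the tool's x, y, z in rad, a list of three; "delta_pos": the shift along the tool's x, y, z in m, a list of three; "grip": the finger opening in m, from 0 to 0.0854. A call has 1 to 12 rows; each row shifts and turns the commanded pose from where the row before left it, along the tool's axes as they then stand; what a row does not reach is not made up. A row lasts 1/8 s, in which the tool goes at most 62.5 mm and 10.7 degrees, less where a joint would pass 70% of its speed; a pose out of reach is approached as far as the arm can. A call with a gripper value outside its range is refused whole. The fingers move at their own pace and stop on an object; the grip force is fixed at half the most. Time passes only in rows, so rows that do not move let the fingers close. It gives the time, the measured TCP pose, the force and the opening at its end, in the units of the state.
- arm.get_obs(): the state, without advancing time (a new reading comes with each control period).
- arm.get_image(name): name is "scene" or "top" or "wrist"; returns (picture, depth): 420x560x3 uint8, blue, green, red; 420x560 float32, m along the optical axis (not along the pixel's ray), 0 where there is no reading.
- arm.camera_params(name): a dict with "K" (3x3 intrinsics, pixels), "dist" ([k1, k2, p1, p2, k3] as OpenCV has them; the pictures are not rectified), "pose" (4x4, takes a point from camera to world coordinates). Camera axes: x right, y up, looking along -z (the intrinsics and any distortion apply to the point x, -y, -z); pixel columns grow to the right and rows downward; lengths in m; the calibration is good to about 2 mm. A picture is of the moment at which its call begins: read the wrist's pose just before it. camera_params takes no time and is no camera call; for the wrist camera it gives the pose at the moment of the call.
- arm.finish_job(): hands the job in, once; it reports no verdict.
The state is a dict: "time": time; "joints": joint angles; "joint_vel": joint speeds; "joint_torque": joint torques, N m; "position": TCP position; "orientation": TCP orientation; "contact_force": force on the tool from outside, world axes, zero at the start; "ft_torque": the same for the moment, N m; "width": finger opening in m.
Only numpy, scipy, OpenCV 4.12 (cv2) and the standard library are available. Lean on these libraries where they do the work, as an engineer would, in place of code of your own. Each camera call takes 0.05 s, during which the arm holds its last target. There are 200 camera calls.

## Task

Sweep the three round brass blanks across the steel bench plate with your fingertips and off its end into the grey tray, so that all three lie in the tray. Only push them: do not pick them up or lift them. Leave the two punches and the square block on the plate standing where they are.

Things in the scene. Friction and masses are not known exactly. Their poses are not given: they have to be found in the camera images.
- plate: Flat steel bench plate fixed on the bench, 180 (x) x 260 (y) x 30 mm high, so its top is 30 mm above the bench. Origin: centre of its underside on the bench; its y axis runs along its length. The blanks lie near its two long sides, about 43 to 67 mm from its long middle line and 40 mm or more from its ends, with nothing else in those two strips. The punches and the square block stand on the middle line (within 5 mm).
- tray: Grey sheet-metal tray fixed on the bench against one end of the plate (either end, +y or -y of the plate; 2 mm gap), square with it: 190 (x) x 110 (y) x 22 mm high, walls and floor 3 mm. Its rim is 8 mm below the plate's top. Origin: centre of its underside; axes parallel to the plate's.
- doming_block: Brass cube with dished faces, 60 mm, fixed on the bench at the plate's other end with a 27 mm gap. Its top is 30 mm above the plate's top. Origin: centre of its underside.
- blank1: A brass blank: a plain solid disc, 26 mm diameter, 12 mm thick, about 55 g, loose, lying flat on the plate. Origin: centre of its underside; z is the disc's axis. The three blanks are alike.
- blank2: A brass blank: a plain solid disc, 26 mm diameter, 12 mm thick, about 55 g, loose, lying flat on the plate. Origin: centre of its underside; z is the disc's axis. The three blanks are alike.
- blank3: A brass blank: a plain solid disc, 26 mm diameter, 12 mm thick, about 55 g, loose, lying flat on the plate. Origin: centre of its underside; z is the disc's axis. The three blanks are alike.
- punch1: A steel doming punch standing upright and loose on the plate's middle line: a turned post 20 mm in diameter (waist 12 mm) and 52 mm tall. Origin: centre of its foot. To be left alone.
- punch2: A steel doming punch standing upright and loose on the plate's middle line: a turned post 20 mm in diameter (waist 12 mm) and 52 mm tall. Origin: centre of its foot. To be left alone.
- square_block: A square brass block standing loose on the plate's middle line, 20 x 20 mm and 25 mm tall. Origin: centre of its underside. To be left alone.
There are look-alikes about, which are no part of the job. Leave any purple, turquoise or white look-alike of the blank2 alone.

How it is judged:
At the end, for the whole second after the job is handed in: Each blank is at rest inside the tray: centre of its underside within 95 mm in x and 55 mm in y of the tray's centre and less than 29 mm above the bench. Both punches and the square block stand upright (within 0.3 rad), within 15 mm of where they started (x of blank1 in the frame of tray between -0.095 and 0.095 m and y of blank1 in the frame of tray between -0.055 and 0.055 m and height (world z) of each of blank1, blank2, blank3 below 0.029 m and linear speed of each of blank1, blank2, blank3 below 0.03 m/s and x of blank2 in the frame of tray between -0.095 and 0.095 m and y of blank2 in the frame of tray between -0.055 and 0.055 m and x of blank3 in the frame of tray between -0.095 and 0.095 m and y of blank3 in the frame of tray between -0.055 and 0.055 m and distance of each of punch1, punch2, square_block from where it was at the start of the episode below 0.015 m and angle between each of punch1, punch2, square_block's own z axis and vertical below 0.3 rad); the robot touches nothing.
It fails at once if a blank is lifted: its underside more than 20 mm above the plate's top (height (world z) of any of blank1, blank2, blank3 above 0.05 m).
It fails at once if a punch or the square block is knocked over or moved more than 15 mm (distance of any of punch1, punch2, square_block from where it was at the start of the episode above 0.015 m or angle between any of punch1, punch2, square_block's own z axis and vertical above 0.5 rad).
It also fails if it takes over 58 s, if anything falls off the work surface, if the arm or the gripper's body presses on something with over 40 N, if the wrist force passes 120 N, or if a joint passes its speed limit or range.

## Working session

There is one attempt and no reset: what is moved stays moved. The work goes in short steps, Python scripts to look and compute and a tool call to move; the robot and the scene stay as the last step left them, time stands still between calls to the robot, and variables do not carry over. Pictures are saved under pics/ and viewed, about 8 in all and at most 12, crops included, and the job is handed in when it is done.

Besides the shell and the picture viewer there is one more tool, called after "Emit:" as a command line: name --argument value ..., lists and objects as JSON in quotes. step_arm: Moves the arm, as the interface text tells. Its arguments: {"type":"object","properties":{"twist":{"type":"array"},"delta_pos":{"type":"array"},"grip":{"type":"array"}},"required":["twist","delta_pos","grip"]}

```bash
mkdir -p pics; ls
python3 - <<'E'
from workcell import arm
import cv2,numpy as np
print({k:np.round(v,3) for k,v in arm.get_obs().items()})
for n in ["top","scene"]:
    im,d=arm.get_image(n); cv2.imwrite(f"pics/{n}0.png",im); np.save(f"pics/{n}0.npy",d)
    p=arm.camera_params(n); print(n,np.round(p["K"],1).tolist(),p["dist"],np.round(p["pose"],3).tolist())
E
```

```text
pics
{'time': np.float64(0.0), 'joints': array([-1.237,  0.049,  0.098,  1.622, -0.   ,  1.443]), 'joint_vel': array([ 0.   ,  0.001, -0.001,  0.   , -0.   ,  0.001]), 'joint_torque': array([ 1.0000e-03, -3.3879e+01,  3.2001e+01,  2.0000e-02, -0.0000e+00,
       -0.0000e+00]), 'position': array([ 0.234, -0.469,  0.247]), 'orientation': array([-3.056, -0.718,  0.   ]), 'contact_force': array([-0.522,  0.841,  0.935]), 'ft_torque': array([-0.012,  0.032,  0.02 ]), 'width': np.float64(0.085)}
top [[393.9, 0.0, 275.6], [0.0, 393.9, 199.4], [0.0, 0.0, 1.0]] [-0.00311072  0.          0.          0.          0.        ] [[0.027, 0.989, -0.145, 0.377], [-0.999, 0.031, 0.031, 0.035], [0.035, 0.144, 0.989, 0.811], [0.0, 0.0, 0.0, 1.0]]
scene [[508.9, 0.0, 276.2], [0.0, 508.9, 211.2], [0.0, 0.0, 1.0]] [-0.05400569  0.          0.          0.          0.        ] [[-0.105, -0.676, 0.729, 1.09], [0.994, -0.07, 0.078, 0.089], [-0.002, 0.733, 0.68, 0.621], [0.0, 0.0, 0.0, 1.0]]
```

View pics/top0.png

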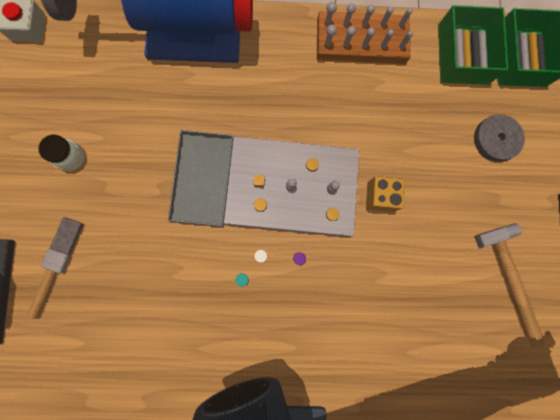

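View pics/scene0.png

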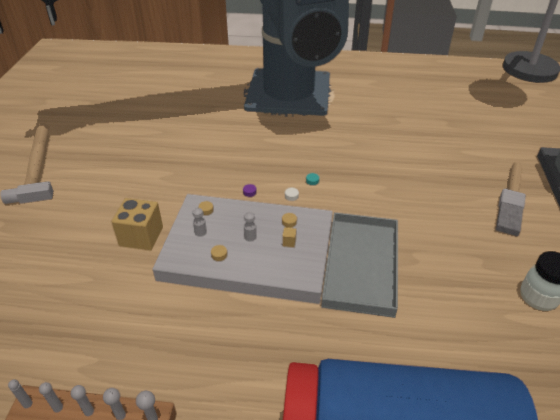

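The top view shows three brass blanks at px (313,164), (260,205) and (333,214). The square block is at (259,181), the punches at (292,185) and (334,187), the tray is on the left (+y), and the doming block is at (388,193). Look-alikes to leave alone: white (261,256), purple (300,259) and turquoise (242,280), all off the plate. The scene view shows the same layout, with the blanks at (206,208), (290,219) and (219,253).

```bash
cat > h.py <<'E'
import cv2,numpy as np
from workcell import arm
def rays(n,px,P=None):
    p=P or arm.camera_params(n)
    u=cv2.undistortPoints(np.float32(px).reshape(-1,1,2),np.array(p["K"]),np.array(p["dist"])).reshape(-1,2)
    T=np.array(p["pose"]); d=np.c_[u[:,0],-u[:,1],-np.ones(len(u))]@T[:3,:3].T
    return T[:3,3],d
def plane(n,px,z,P=None):
    o,d=rays(n,px,P); return o+d*((z-o[2])/d[:,2])[:,None]
def tri(a,pa,b,pb):
    oa,da=rays(a,pa); ob,db=rays(b,pb); out=[]
    for x,y in zip(da,db):
        s=np.linalg.lstsq(np.c_[x,-y],ob-oa,rcond=None)[0]
        A,B=oa+s[0]*x,ob+s[1]*y; out.append(np.r_[(A+B)/2,np.linalg.norm(A-B)])
    return np.array(out)
E
python3 - <<'E'
from h import *
np.set_printoptions(precision=4,suppress=True)
C={}
for n,roi in [("top",(225,130,365,240)),("scene",(155,190,340,300))]:
    im=cv2.imread(f"pics/{n}0.png"); hsv=cv2.cvtColor(im,cv2.COLOR_BGR2HSV)
    m=cv2.inRange(hsv,(12,130,90),(32,255,255)); r=np.zeros_like(m); x0,y0,x1,y1=roi; r[y0:y1,x0:x1]=255
    # keep only inside plate hull: grey region
    g=cv2.inRange(hsv,(0,0,90),(180,60,255))&r
    g=cv2.morphologyEx(g,cv2.MORPH_OPEN,np.ones((5,5)))
    cs=max(cv2.findContours(g,0,2)[0],key=cv2.contourArea); hull=cv2.convexHull(cs)
    q=cv2.approxPolyDP(hull,6,True).reshape(-1,2)
    hm=np.zeros_like(m); cv2.fillConvexPoly(hm,hull,255)
    N,l,s,c=cv2.connectedComponentsWithStats(m&hm)
    print(n,"quad",q.tolist()); print(plane(n,q,.03))
    for i in range(1,N):
        if s[i,4]>25: print(c[i],s[i]); 
    C[n]=[c[i] for i in range(1,N) if s[i,4]>25]
    for p in C[n]: print(plane(n,[p],.042))
t=C["top"]; s=C["scene"]
for p in t:
    best=min((tri("top",[p],"scene",[k])[0] for k in s),key=lambda v:v[3]); print("tri",p,best)
im=cv2.imread("pics/top0.png")[120:250,160:420]; cv2.imwrite("pics/crop.png",cv2.resize(im,None,fx=3,fy=3,interpolation=2))
E
```

```text
top quad [[225, 139], [357, 149], [352, 235], [225, 223]]
[[ 0.613   0.1178  0.03  ]
 [ 0.6019 -0.1535  0.03  ]
 [ 0.425  -0.1429  0.03  ]
 [ 0.4415  0.11    0.03  ]]
[311.9655 164.2155] [306 159  13  12 116]
[258.5429 180.2476] [254 175  10  12 105]
[259.7805 204.4553] [254 199  12  12 123]
[332.3417 213.8083] [327 208  12  12 120]
[[ 0.5637 -0.0595  0.042 ]]
[[0.5273 0.0465 0.042 ]]
[[0.479  0.0424 0.042 ]]
[[ 0.4649 -0.1011  0.042 ]]
scene quad [[155, 262], [187, 194], [330, 210], [339, 221], [339, 299], [160, 281]]
[[ 0.5911 -0.1538  0.03  ]
 [ 0.4286 -0.1417  0.03  ]
 [ 0.4444  0.1118  0.03  ]
 [ 0.47    0.1276  0.03  ]
 [ 0.6326  0.1302  0.03  ]
 [ 0.6271 -0.1359  0.03  ]]
[287.9091 224.0606] [283 220  12   8  33]
[288.5789 240.8289] [284 237  10   9  76]
[219.3143 257.0857] [213 254  13   6  35]
[[0.4984 0.0441 0.042 ]]
[[0.5359 0.0485 0.042 ]]
[[ 0.5811 -0.0536  0.042 ]]
tri [311.9655 164.2155] [ 0.5672 -0.0594  0.0262  0.0039]
tri [258.5429 180.2476] [0.5227 0.046  0.0658 0.0002]
tri [259.7805 204.4553] [0.4812 0.0427 0.0252 0.0002]
tri [332.3417 213.8083] [ 0.4765 -0.1022 -0.0749  0.0388]
```

View pics/crop.png

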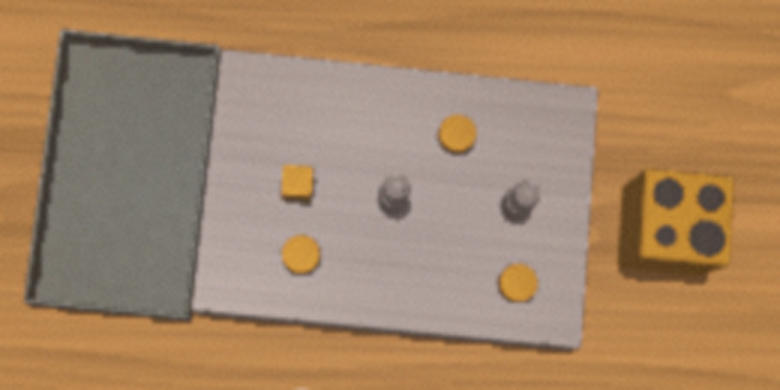

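The close crop confirms the choice: three round brass discs on the plate in its two side strips. The square one is the block on the middle line. My scene mask caught the discs' dark sides, so I'll redo it on their tops.

Run:
```python
from h import *
np.set_printoptions(precision=4,suppress=True)
im=cv2.imread("pics/scene0.png"); hsv=cv2.cvtColor(im,cv2.COLOR_BGR2HSV)
def cen(a,b,c,d):
    h=hsv[b:d,a:c].copy(); m=cv2.inRange(h,(10,90,170),(32,255,255))
    N,l,s,cc=cv2.connectedComponentsWithStats(m); i=1+np.argmax(s[1:,4]); print(s[i],cc[i]+[a,b]); return cc[i]+[a,b]
sc=[cen(205,240,235,262),cen(280,211,302,226),cen(196,200,217,215),cen(280,227,300,245)]
tp=[[312,164.2],[259.8,204.5],[332.3,213.8],[258.5,180.2]]
print("tri blanks(exp .042), block (.055)\n",tri("top",tp,"scene",sc))
print("ground plane top", plane("top",tp,.042)); print("scene",plane("scene",sc,.042))
q=np.array([[219,50],[597,88],[580,349],[192,312]])/3+[160,120]
Q=plane("top",q,.03); print("plate",Q,[np.linalg.norm(Q[i]-Q[i-1]) for i in range(4)])
c=Q.mean(0); 
ya=(Q[0]-Q[1]+Q[3]-Q[2]);ya=ya[:2]/np.linalg.norm(ya[:2]); xa=np.array([ya[1],-ya[0]])
print("centre",c,"ya",ya,"ang",np.degrees(np.arctan2(-ya[0],ya[1])))
t=plane("top",np.array([[63,30],[27,302]])/3+[160,120],.022)
pun=np.array([[397,212],[517,218]])/3+[160,120]; pp=plane("top",pun,.03)
for k,P in [("blanks",plane("top",tp,.042)),("tray",t),("punchfoot",pp)]:
    R=P[:,:2]-c[:2]; print(k,np.c_[R@xa,R@ya])
o=arm.get_obs(); Rm=cv2.Rodrigues(o["orientation"])[0]; print(Rm,o["position"])
```

```text
[  7   6  14  10 107] [218.5234 250.3364]
[ 3  2 13  9 87] [289.     217.2529]
[ 3  2 13  8 74] [205.5676 205.2973]
[ 3  1 12  8 79] [288.7468 231.7848]
tri blanks(exp .042), block (.055)
 [[ 0.5644 -0.0591  0.0387  0.0017]
 [ 0.4792  0.0433  0.0391  0.0019]
 [ 0.465  -0.1005  0.0398  0.0019]
 [ 0.5255  0.0471  0.0516  0.0013]]
ground plane top [[ 0.5637 -0.0595  0.042 ]
 [ 0.4789  0.0424  0.042 ]
 [ 0.4649 -0.101   0.042 ]
 [ 0.5274  0.0465  0.042 ]]
scene [[ 0.5674 -0.0574  0.042 ]
 [ 0.4822  0.0445  0.042 ]
 [ 0.4675 -0.0987  0.042 ]
 [ 0.5159  0.047   0.042 ]]
plate [[ 0.6185  0.1017  0.03  ]
 [ 0.6013 -0.1576  0.03  ]
 [ 0.4225 -0.1455  0.03  ]
 [ 0.4394  0.1119  0.03  ]] [np.float64(0.1793944646690202), np.float64(0.2599332818852194), np.float64(0.17928288379986715), np.float64(0.25799203608055155)]
centre [ 0.5204 -0.0224  0.03  ] ya [0.066  0.9978] ang -3.7838257715684773
blanks [[ 0.0456 -0.0342]
 [-0.0457  0.0619]
 [-0.0502 -0.0822]
 [ 0.0024  0.0692]]
tray [[ 0.0952  0.2389]
 [-0.0929  0.2387]]
punchfoot [[-0.0098 -0.0003]
 [-0.0059 -0.0812]]
[[ 0.8952  0.4456 -0.0007]
 [ 0.4456 -0.8952  0.002 ]
 [ 0.0003 -0.0021 -1.    ]] [ 0.2337 -0.4695  0.2472]
```

Emit:
step_arm --twist '[[0, 0, 0.177], [0, 0, 0.176], [0, 0, 0.176], [0, 0, 0]]' --delta_pos '[[0, 0, 0], [0, 0, 0], [0, 0, 0], [0, 0, 0]]' --grip '[0, 0, 0, 0]'

```text
time: 0.6
position: [0.2338, -0.4697, 0.2477]
orientation: [-3.139, 0.102, 0.001]
contact_force: [-0.1, 0.0, 0.8]
width: 0.0125
```

Emit:
step_arm --twist '[[0, 0, 0], [0, 0, 0], [0, 0, 0], [0, 0, 0], [0, 0, 0], [0, 0, 0], [0, 0, 0], [0, 0, 0], [0, 0, 0], [0, 0, 0], [0, 0, 0], [0, 0, 0]]' --delta_pos '[[0.019, -0.044, 0], [0.019, -0.044, 0], [0.019, -0.044, 0], [0.019, -0.044, 0], [0.019, -0.044, 0], [0.019, -0.044, 0], [0.019, -0.044, 0], [0.019, -0.044, 0], [0.019, -0.044, 0], [0.019, -0.044, 0], [0.019, -0.044, 0], [0, 0, 0]]' --grip '[0, 0, 0, 0, 0, 0, 0, 0, 0, 0, 0, 0]'

```text
time: 2.1
position: [0.4755, 0.0015, 0.2477]
orientation: [-3.14, 0.093, 0.001]
contact_force: [-1.0, -0.6, -0.2]
width: 0.0004
```

```bash
cat >> h.py <<'E'
c0=np.array([.5204,-.0224]); ya=np.array([.066,.9978]); xa=np.array([.9978,-.066])
def toplate(P): R=np.atleast_2d(P)[:,:2]-c0; return np.c_[R@xa,R@ya]
def state():
    o=arm.get_obs(); print("t",round(o["time"],2),"plate mm",np.round(toplate(o["position"])[0]*1e3,1),"z",np.round(o["position"][2]*1e3,1),"F",np.round(o["contact_force"],1),"w",round(o["width"],4))
    R=cv2.Rodrigues(o["orientation"])[0]; print("toolx ang",round(np.degrees(np.arctan2(R[1,0],R[0,0])),2))
E
python3 -c "
from h import *
state()
im,_=arm.get_image('wrist'); cv2.imwrite('pics/w1.png',im)"
```

```text
t 2.1 plate mm [-46.4  20.8] z 247.7 F [-1.  -0.6 -0.2] w 0.0004
toolx ang -3.38
```

View pics/w1.png

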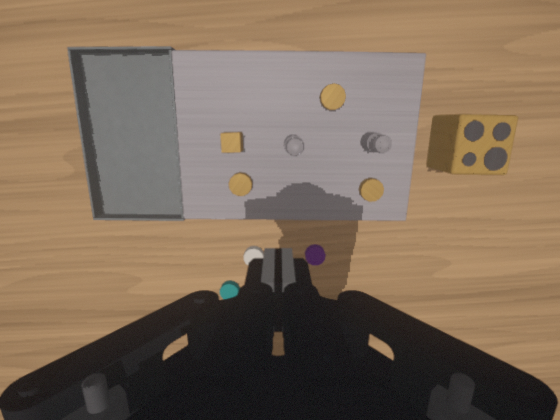

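The wrist view shows the shut tips at (279,270). The blanks are at (240,184), (372,189) and (333,97), clear of the block at (231,142) and the punches. Next I'll compare these positions with the earlier fix, then lower.

```bash
python3 -c "
from h import *
np.set_printoptions(precision=4,suppress=True)
print(toplate(plane('wrist',[[240.5,184],[372,189],[333,97]],.042)))
print(toplate(plane('wrist',[[294,147],[371,143],[231.5,142]],.042)))
print(toplate(plane('wrist',[[173,51],[424,55],[407,221],[184,218]],.03)))"
```

```text
[[-0.0414  0.0588]
 [-0.0462 -0.084 ]
 [ 0.048  -0.0367]]
[[-0.0018  0.0017]
 [ 0.0028 -0.0788]
 [ 0.0031  0.0669]]
[[ 0.0926  0.1248]
 [ 0.0903 -0.1293]
 [-0.0865 -0.132 ]
 [-0.0839  0.1269]]
```

Emit:
step_arm --twist '[[0, 0, 0.007], [0, 0, 0], [0, 0, 0], [0, 0, 0], [0, 0, 0], [0, 0, 0]]' --delta_pos '[[0, 0, 0.04], [0, 0, 0.04], [0, 0, 0.04], [0, 0, 0.03], [0, 0, 0.015], [0, 0, 0]]' --grip '[0, 0, 0, 0, 0, 0]'

```text
time: 2.9
position: [0.4739, -0.0018, 0.0825]
orientation: [-3.139, 0.117, 0.004]
contact_force: [-0.1, -0.1, -0.1]
width: 0.0001
```

Emit:
step_arm --twist '[[0, 0, 0], [0, 0, 0], [0, 0, 0], [0, 0, 0], [0, 0, 0]]' --delta_pos '[[0.003, 0, 0.01], [0, 0, 0.008], [0, 0, 0.006], [0, 0, 0.004], [0, 0, 0]]' --grip '[0, 0, 0, 0, 0]'

```text
time: 3.52
position: [0.4776, -0.0012, 0.0549]
orientation: [-3.139, 0.116, 0.001]
contact_force: [-0.2, -0.6, 1.2]
width: 0.0
```

```bash
python3 -c "
from h import *
state()
im,_=arm.get_image('scene'); cv2.imwrite('pics/s2.png',cv2.resize(im[170:320,120:420],None,fx=2.6,fy=2.6,interpolation=2))"
```

```text
t 3.52 plate mm [-44.1  18.3] z 54.9 F [-0.2 -0.6  1.2] w 0.0
toolx ang -4.24
```

View pics/s2.png

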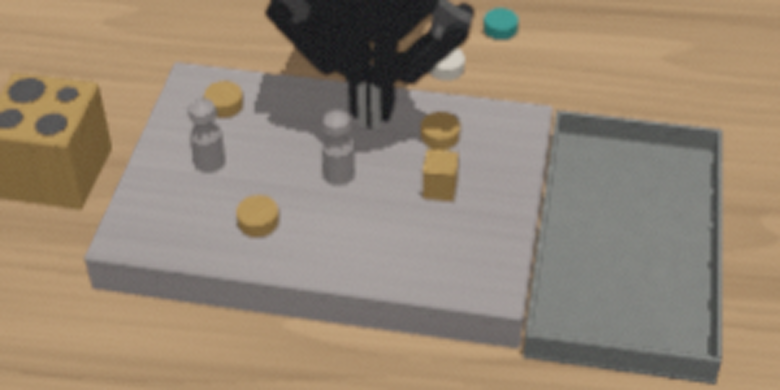

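The crop shows the shut tips at (372,115), between punch1 and blank2 at (440,125), just above the plate and behind the blank. There is no contact, so I'll go 3 mm lower and push toward the tray.

Emit:
step_arm --twist '[[0, 0, 0], [0, 0, 0], [0, 0, 0], [0, 0, 0], [0, 0, 0], [0, 0, 0]]' --delta_pos '[[0, 0, 0.003], [0, -0.01, 0], [0, -0.01, 0], [0, -0.01, 0], [0, -0.01, 0], [0, 0, 0]]' --grip '[0, 0, 0, 0, 0, 0]'

```text
time: 4.32
position: [0.4808, 0.0354, 0.0525]
orientation: [-3.135, 0.106, -0.001]
contact_force: [-0.5, 1.3, 0.5]
width: -0.0003
```

```bash
python3 -c "
from h import *
state()
im,_=arm.get_image('scene'); cv2.imwrite('pics/s3.png',cv2.resize(im[170:320,120:420],None,fx=2.6,fy=2.6,interpolation=2))"
```

```text
t 4.33 plate mm [-43.3  55. ] z 52.5 F [-0.5  1.3  0.5] w -0.0003
toolx ang -3.87
```

View pics/s3.png

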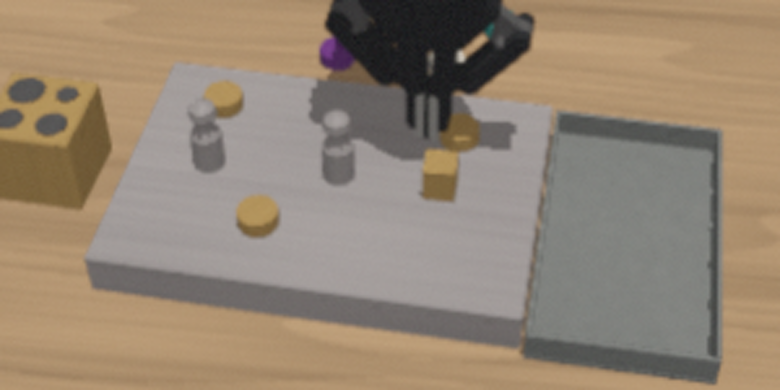

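The blank at (462,132) is now moving ahead of the tips and is clear of the block at (440,175). I'll carry on over the end.

Emit:
step_arm --twist '[[0, 0, 0], [0, 0, 0], [0, 0, 0], [0, 0, 0], [0, 0, 0], [0, 0, 0], [0, 0, 0], [0, 0, 0], [0, 0, 0], [0, 0, 0], [0, 0, 0]]' --delta_pos '[[0, -0.01, 0], [0, -0.01, 0], [0, -0.01, 0], [0, -0.01, 0], [0, -0.01, 0], [0, -0.01, 0], [0, -0.01, 0], [0, -0.01, 0], [0, -0.01, 0], [0, 0, 0], [0, 0, 0]]' --grip '[0, 0, 0, 0, 0, 0, 0, 0, 0, 0, 0]'

```text
time: 5.75
position: [0.4826, 0.0767, 0.0542]
orientation: [-3.099, 0.008, -0.0]
contact_force: [-0.1, 0.2, 0.4]
width: -0.0002
```

Emit:
step_arm --twist '[[0, 0, 0], [0, 0, 0], [0, 0, 0], [0, 0, 0]]' --delta_pos '[[0, 0, -0.04], [0, 0, -0.04], [0, 0, -0.04], [0, 0, 0]]' --grip '[0, 0, 0, 0]'

```text
time: 6.25
position: [0.4853, 0.0713, 0.1786]
orientation: [-3.099, 0.008, -0.013]
contact_force: [-0.3, 0.3, -0.1]
width: -0.0002
```

```bash
python3 -c "
from h import *
state()
im,_=arm.get_image('scene'); cv2.imwrite('pics/s4.png',cv2.resize(im[170:320,120:420],None,fx=2.6,fy=2.6,interpolation=2))"
```

```text
t 6.25 plate mm [-41.2  91.2] z 178.6 F [-0.3  0.3 -0.1] w -0.0002
toolx ang -0.32
```

View pics/s4.png

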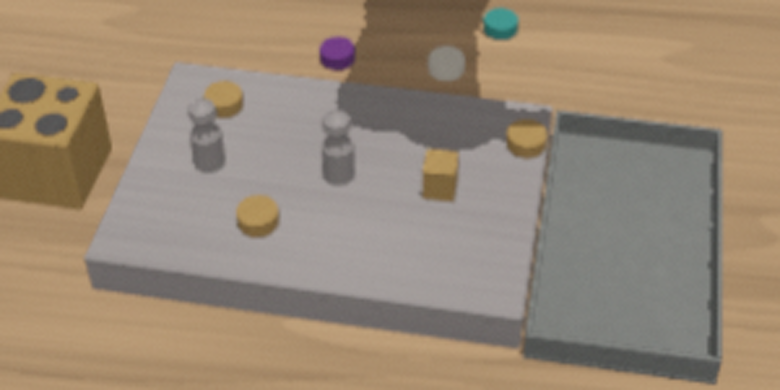

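The blank stopped at (526,137), just short of the plate's end, and the arm fell short of its command. I'll check for a joint limit.

```bash
python3 -c "
from h import *
o=arm.get_obs(); print(np.round(o['joints'],3)); print(np.round(cv2.Rodrigues(o['orientation'])[0],3))"
```

```text
[-0.017 -0.058 -0.151  1.475  0.043  3.13 ]
[[ 1.    -0.005  0.005]
 [-0.005 -0.999  0.043]
 [ 0.004 -0.043 -0.999]]
```

Joint 6 is at its limit (3.13). I'll make a half turn back, which gives the same finger geometry and brings joint 6 near 0.

Emit:
step_arm --twist '[[0, 0, -0.171], [0, 0, -0.171], [0, 0, -0.171], [0, 0, -0.171], [0, 0, -0.171], [0, 0, -0.171], [0, 0, -0.171], [0, 0, -0.171], [0, 0, -0.171]]' --delta_pos '[[0, 0, 0], [0, 0, 0], [0, 0, 0], [0, 0, 0], [0, 0, 0], [0, 0, 0], [0, 0, 0], [0, 0, 0], [0, 0, 0]]' --grip '[0, 0, 0, 0, 0, 0, 0, 0, 0]'

```text
time: 7.42
position: [0.4815, 0.0715, 0.172]
orientation: [-2.232, -2.163, -0.042]
contact_force: [-0.9, -0.3, 0.6]
width: -0.0001
```

Emit:
step_arm --twist '[[0, 0, -0.171], [0, 0, -0.171], [0, 0, -0.171], [0, 0, -0.171], [0, 0, -0.171], [0, 0, -0.171], [0, 0, -0.171], [0, 0, -0.171], [0, 0, -0.171], [0, 0, 0]]' --delta_pos '[[0, 0, 0], [0, 0, 0], [0, 0, 0], [0, 0, 0], [0, 0, 0], [0, 0, 0], [0, 0, 0], [0, 0, 0], [0, 0, 0], [0, 0, 0]]' --grip '[0, 0, 0, 0, 0, 0, 0, 0, 0, 0]'

```text
time: 8.68
position: [0.4816, 0.0715, 0.1723]
orientation: [-0.111, -3.134, -0.067]
contact_force: [1.2, -0.0, -0.6]
width: -0.0001
```

```bash
python3 -c "
from h import *
state()
o=arm.get_obs(); print(np.round(o['joints'],3)); R=cv2.Rodrigues(o['orientation'])[0]; print(np.round(R,3))
z=R[:,2]; a=np.cross(z,[0,0,-1]); print('level twist tool axes',R.T@a)
im,_=arm.get_image('scene'); h=cv2.cvtColor(im,cv2.COLOR_BGR2HSV)
m=cv2.inRange(h,(10,90,170),(32,255,255))[212:230,312:334]; ys,xs=np.nonzero(m); p=[[xs.mean()+312,ys.mean()+212]]; print(len(xs),p,toplate(plane('scene',p,.042)))
"
```

```text
t 8.68 plate mm [-44.9  91.2] z 172.3 F [ 1.2 -0.  -0.6] w -0.0001
toolx ang 175.94
[-0.017 -0.056 -0.156  1.475  0.043  0.054]
[[-0.997  0.071 -0.003]
 [ 0.071  0.997  0.043]
 [ 0.006  0.042 -0.999]]
level twist tool axes [ 0.0424473  -0.00597543  0.        ]
78 [[np.float64(322.2564102564103), np.float64(221.57692307692307)]] [[-0.04155528  0.11942098]]
```

Emit:
step_arm --twist '[[0.042, -0.006, 0], [0, 0, 0], [0, 0, 0], [0, 0, 0], [0, 0, 0], [0, 0, 0]]' --delta_pos '[[0, -0.008, 0], [0, 0, 0.04], [0, 0, 0.04], [0, 0, 0.025], [0, 0, 0.01], [0, 0, 0]]' --grip '[0, 0, 0, 0, 0, 0]'

```text
time: 9.48
position: [0.4818, 0.0636, 0.0581]
orientation: [0.11, 3.138, 0.001]
contact_force: [-0.7, 0.2, -0.3]
width: 0.0003
```

```bash
python3 -c "
from h import *
state();print(np.round(arm.get_obs()['joints'],3))"
```

```text
t 9.47 plate mm [-44.2  83.3] z 58.1 F [-0.7  0.2 -0.3] w 0.0003
toolx ang 176.0
[-0.007 -0.008 -0.339  1.238  0.     0.063]
```

Emit:
step_arm --twist '[[0, 0, 0], [0, 0, 0], [0, 0, 0], [0, 0, 0], [0, 0, 0], [0, 0, 0], [0, 0, 0], [0, 0, 0]]' --delta_pos '[[0, 0, 0.005], [0, 0.01, 0], [0, 0.01, 0], [0, 0.01, 0], [0, 0.01, 0], [0, 0.01, 0], [0, 0.01, 0], [0, 0, 0]]' --grip '[0, 0, 0, 0, 0, 0, 0, 0]'

```text
time: 10.48
position: [0.4865, 0.1243, 0.0537]
orientation: [0.106, 3.137, 0.001]
contact_force: [0.2, 1.2, 0.1]
width: -0.0003
```

Emit:
step_arm --twist '[[0, 0, 0], [0, 0, 0], [0, 0, 0], [0, 0, 0]]' --delta_pos '[[0, 0, -0.04], [0, 0, -0.04], [0, -0.03, -0.02], [0, -0.04, 0]]' --grip '[0, 0, 0, 0]'

```text
time: 10.98
position: [0.4832, 0.0531, 0.1566]
orientation: [0.105, 3.131, 0.0]
contact_force: [0.4, -1.0, 0.1]
width: 0.0004
```

```bash
python3 -c "
from h import *
state()
im,_=arm.get_image('scene'); cv2.imwrite('pics/s5.png',cv2.resize(im[170:320,120:420],None,fx=2.6,fy=2.6,interpolation=2))
h=cv2.cvtColor(im,cv2.COLOR_BGR2HSV)
N,l,s,c=cv2.connectedComponentsWithStats(cv2.inRange(h,(10,110,130),(32,255,255))[210:320,330:400]); print(s[1:][s[1:,4]>30],c[1:][s[1:,4]>30]+[330,210])
"
```

```text
t 10.97 plate mm [-42.2  72.9] z 156.6 F [ 0.4 -1.   0.1] w 0.0004
toolx ang 176.16
[[ 11  21  14  11 123]] [[347.52845528 236.13821138]]
```

View pics/s5.png

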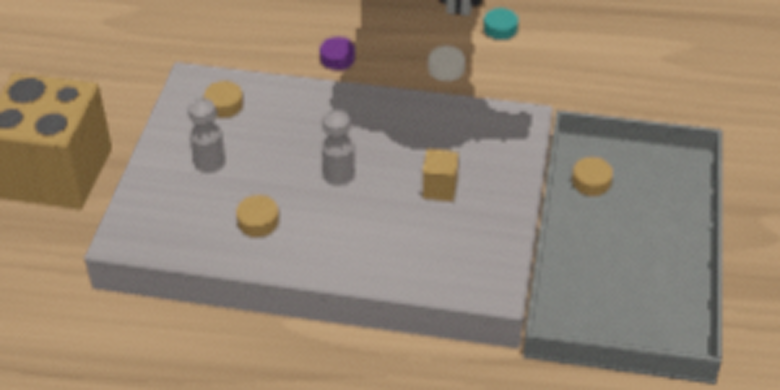

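Blank2 lies flat in the tray at crop (592,175), and everything else is unmoved. Next is blank3 at (222,98), approached from behind, between it and the doming block.

Emit:
step_arm --twist '[[0, 0, 0], [0, 0, 0], [0, 0, 0], [0, 0, 0], [0, 0, 0], [0, 0, 0], [0, 0, 0], [0, 0, 0], [0, 0, 0], [0, 0, 0]]' --delta_pos '[[0.006, -0.038, 0], [0, -0.038, 0], [0, -0.038, 0], [0, -0.038, 0], [0, -0.039, 0], [0, 0, 0], [0, 0, 0.04], [0, 0, 0.04], [0, 0, 0.018], [0, 0, 0]]' --grip '[0, 0, 0, 0, 0, 0, 0, 0, 0, 0]'

```text
time: 12.28
position: [0.4614, -0.1353, 0.0542]
orientation: [-0.107, -3.14, -0.003]
contact_force: [0.4, -0.1, -0.5]
width: 0.0001
```

```bash
python3 -c "
from h import *
state()
im,_=arm.get_image('scene'); cv2.imwrite('pics/s6.png',cv2.resize(im[170:320,120:420],None,fx=2.6,fy=2.6,interpolation=2))"
```

```text
t 12.28 plate mm [ -51.4 -116.6] z 54.2 F [ 0.4 -0.1 -0.5] w 0.0001
toolx ang 176.09
```

View pics/s6.png

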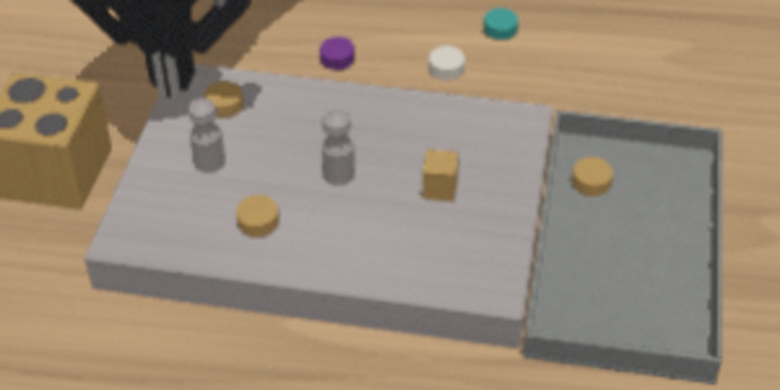

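The tips at (175,90) are behind blank3 at (222,98), with the doming block clear. Pushing now.

Emit:
step_arm --twist '[[0, 0, 0], [0, 0, 0], [0, 0, 0], [0, 0, 0], [0, 0, 0], [0, 0, 0], [0, 0, 0], [0, 0, 0], [0, 0, 0], [0, 0, 0], [0, 0, 0], [0, 0, 0]]' --delta_pos '[[-0.002, 0, 0.001], [0, 0.01, 0], [0, 0.01, 0], [0, 0.01, 0], [0, 0.01, 0], [0, 0.01, 0], [0, 0.01, 0], [0, 0.01, 0], [0, 0.01, 0], [0, 0.01, 0], [0, 0.01, 0], [0, 0, 0]]' --grip '[0, 0, 0, 0, 0, 0, 0, 0, 0, 0, 0, 0]'

```text
time: 13.82
position: [0.4713, -0.0359, 0.0545]
orientation: [0.106, 3.137, 0.002]
contact_force: [-0.5, 0.1, 0.4]
width: -0.0
```

```bash
cat > look.py <<'E'
from h import *
state()
im,_=arm.get_image('scene'); h=cv2.cvtColor(im,cv2.COLOR_BGR2HSV)
N,l,s,c=cv2.connectedComponentsWithStats(cv2.inRange(h,(10,120,100),(32,255,255))[195:310,165:400])
for i in range(1,N):
    if 40<s[i,4]<250: print(s[i,2:],np.round(c[i]+[165,195],1),np.round(1e3*toplate(plane('scene',[c[i]+[165,195]],.04))[0]))
E
python3 look.py
```

```text
t 13.82 plate mm [-48.1 -16.7] z 54.5 F [-0.5  0.1  0.4] w -0.0
toolx ang 176.13
[11 13 92] [256.9 212.4] [-47.   9.]
[ 12  17 175] [288.9 237.2] [ 1. 71.]
[ 14  13 139] [347.2 237.6] [-14. 162.]
[ 14  14 161] [218.5 252.9] [ 53. -31.]
```

Emit:
step_arm --twist '[[0, 0, 0], [0, 0, 0], [0, 0, 0], [0, 0, 0], [0, 0, 0], [0, 0, 0], [0, 0, 0], [0, 0, 0], [0, 0, 0], [0, 0, 0]]' --delta_pos '[[0, 0.01, 0.001], [0, 0.01, 0], [0, 0.01, 0], [0, 0.01, 0], [0, 0.01, 0], [0, 0.01, 0], [0, 0.01, 0], [0, 0.01, 0], [0, 0.01, 0], [0, 0.01, 0]]' --grip '[0, 0, 0, 0, 0, 0, 0, 0, 0, 0]'

```text
time: 15.12
position: [0.4784, 0.0636, 0.0537]
orientation: [0.108, 3.137, 0.001]
contact_force: [-0.5, -0.2, -0.0]
width: -0.0001
```

Emit:
step_arm --twist '[[0, 0, 0], [0, 0, 0], [0, 0, 0], [0, 0, 0], [0, 0, 0], [0, 0, 0], [0, 0, 0]]' --delta_pos '[[0, 0.01, 0], [0, 0.01, 0], [0, 0.01, 0], [0, 0.01, 0], [0, 0.01, 0], [0, 0.01, 0], [0, 0, 0]]' --grip '[0, 0, 0, 0, 0, 0, 0]'

```text
time: 16.0
position: [0.4856, 0.123, 0.0574]
orientation: [0.107, 3.129, -0.001]
contact_force: [0.2, -2.4, 11.1]
width: 0.0
```

Emit:
step_arm --twist '[[0, 0, 0], [0, 0, 0], [0, 0, 0], [0, 0, 0]]' --delta_pos '[[0, 0, -0.04], [0, 0, -0.04], [0, -0.03, -0.02], [0, -0.04, 0]]' --grip '[0, 0, 0, 0]'

```text
time: 16.5
position: [0.4792, 0.0532, 0.1566]
orientation: [0.104, 3.131, 0.002]
contact_force: [0.1, -1.1, 0.5]
width: -0.0001
```

```bash
python3 look.py; python3 -c "
from h import *
im,_=arm.get_image('scene'); cv2.imwrite('pics/s7.png',cv2.resize(im[170:320,120:420],None,fx=2.6,fy=2.6,interpolation=2))"
```

```text
t 16.5 plate mm [-46.1  72.7] z 156.6 F [ 0.1 -1.1  0.5] w -0.0001
toolx ang 176.19
[ 12  17 178] [288.9 237.1] [ 1. 71.]
[ 14  14 161] [218.6 252.9] [ 53. -31.]
```

View pics/s7.png

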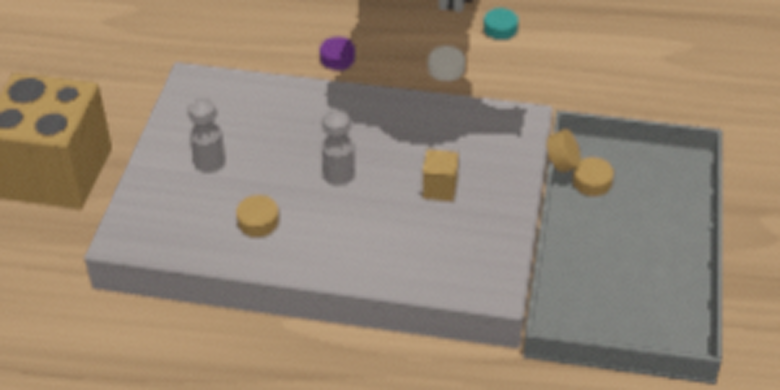

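Blank3 has gone over the end but leans on the tray's near wall and on blank2, at (563,150). I'll deal with it after blank1, which comes down well to the other side.

Emit:
step_arm --twist '[[0, 0, 0], [0, 0, 0], [0, 0, 0], [0, 0, 0], [0, 0, 0], [0, 0, 0], [0, 0, 0], [0, 0, 0], [0, 0, 0]]' --delta_pos '[[-0.023, -0.035, 0], [-0.023, -0.035, 0], [-0.023, -0.035, 0], [-0.023, -0.036, 0], [0, 0, 0], [0, 0, 0.04], [0, 0, 0.04], [0, 0, 0.018], [0, 0, 0]]' --grip '[0, 0, 0, 0, 0, 0, 0, 0, 0]'

```text
time: 17.73
position: [0.5582, -0.0926, 0.0542]
orientation: [-0.106, -3.139, -0.003]
contact_force: [-0.3, 0.3, 0.8]
width: 0.0001
```

```bash
python3 look.py; python3 -c "
from h import *
im,_=arm.get_image('scene'); im2,_=arm.get_image('top'); a=cv2.resize(im[170:320,120:420],None,fx=2,fy=2,interpolation=2); b=cv2.resize(im2[110:250,140:400],(600,300),interpolation=2)
cv2.imwrite('pics/s8.png',np.vstack([a,b]))"
```

```text
t 17.73 plate mm [ 42.4 -67.6] z 54.2 F [-0.3  0.3  0.8] w 0.0001
toolx ang 176.11
[ 23  24 223] [341.3 232.9] [-23. 152.]
[ 12  16 135] [288.8 238.6] [ 4. 71.]
[ 16  14 161] [218.6 252.4] [ 52. -31.]
```

View pics/s8.png

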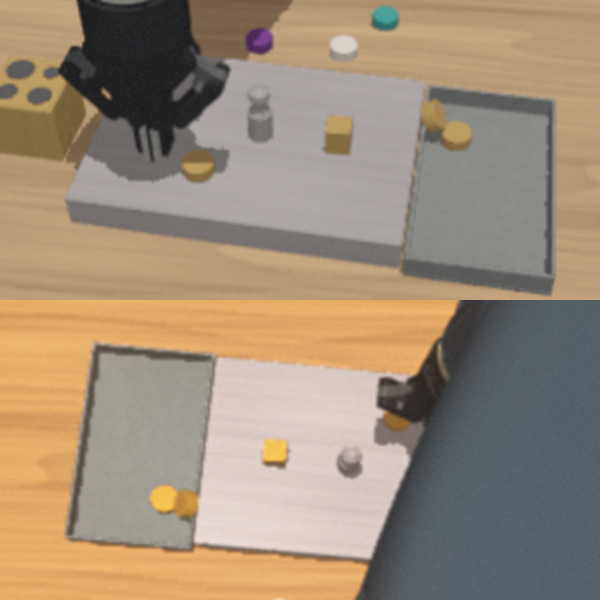

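The tips at (150,150) are behind blank1 at (197,163). In the top view, blank3 at (186,503) leans steeply in the tray's near edge beside blank2 at (163,498). I'll shift 5 mm outward and push blank1.

Emit:
step_arm --twist '[[0, 0, 0], [0, 0, 0], [0, 0, 0], [0, 0, 0], [0, 0, 0], [0, 0, 0], [0, 0, 0], [0, 0, 0], [0, 0, 0], [0, 0, 0], [0, 0, 0], [0, 0, 0]]' --delta_pos '[[-0.005, 0, 0.001], [0, 0.01, 0], [0, 0.01, 0], [0, 0.01, 0], [0, 0.01, 0], [0, 0.01, 0], [0, 0.01, 0], [0, 0.01, 0], [0, 0.01, 0], [0, 0.01, 0], [0, 0.01, 0], [0, 0, 0]]' --grip '[0, 0, 0, 0, 0, 0, 0, 0, 0, 0, 0, 0]'

```text
time: 19.38
position: [0.5716, 0.0063, 0.0549]
orientation: [0.106, 3.137, 0.001]
contact_force: [0.4, 0.4, -0.9]
width: 0.0001
```

```bash
python3 look.py
```

```text
t 19.38 plate mm [49.2 32. ] z 54.9 F [ 0.4  0.4 -0.9] w 0.0001
toolx ang 176.13
[12 13 93] [289.5 240.7] [ 8. 73.]
[ 14  15 168] [273.8 259.6] [52. 55.]
```

Emit:
step_arm --twist '[[0, 0, 0], [0, 0, 0], [0, 0, 0], [0, 0, 0], [0, 0, 0], [0, 0, 0], [0, 0, 0], [0, 0, 0], [0, 0, 0], [0, 0, 0], [0, 0, 0], [0, 0, 0]]' --delta_pos '[[0, 0.01, 0.001], [0, 0.01, 0], [0, 0.01, 0], [0, 0.01, 0], [0, 0.01, 0], [0, 0.01, 0], [0, 0.01, 0], [0, 0.01, 0], [0, 0.01, 0], [0, 0.01, 0], [0, 0.01, 0], [0, 0, 0]]' --grip '[0, 0, 0, 0, 0, 0, 0, 0, 0, 0, 0, 0]'

```text
time: 20.92
position: [0.5792, 0.1159, 0.054]
orientation: [0.106, 3.137, 0.001]
contact_force: [0.6, 0.7, -0.5]
width: 0.0001
```

Emit:
step_arm --twist '[[0, 0, 0], [0, 0, 0], [0, 0, 0], [0, 0, 0]]' --delta_pos '[[0, 0, -0.04], [0, 0, -0.04], [0, 0.01, -0.02], [0.01, 0, 0]]' --grip '[0, 0, 0, 0]'

```text
time: 21.42
position: [0.5712, 0.1259, 0.1565]
orientation: [0.108, 3.131, 0.002]
contact_force: [-0.7, -0.1, 0.2]
width: 0.0005
```

```bash
python3 look.py; python3 -c "
from h import *
im,_=arm.get_image('scene'); im2,_=arm.get_image('wrist'); a=cv2.resize(im[190:310,300:410],(550,600),interpolation=2)
im3,_=arm.get_image('top'); cv2.imwrite('pics/t9.png',im3);cv2.imwrite('pics/sc9.png',im);cv2.imwrite('pics/w9.png',im2)
b=cv2.resize(im2,(250,188)); c=cv2.resize(im3[110:250,150:300],(250,233)); p=np.zeros((179,250,3),np.uint8)
cv2.imwrite('pics/s9.png',np.hstack([a,np.vstack([b,c,p])]))"
```

```text
t 21.43 plate mm [ 40.9 151.3] z 156.5 F [-0.7 -0.1  0.2] w 0.0005
toolx ang 176.06
[ 12  19 183] [289. 237.] [ 1. 71.]
[ 15  15 162] [344.7 280.7] [ 75. 165.]
```

View pics/s9.png

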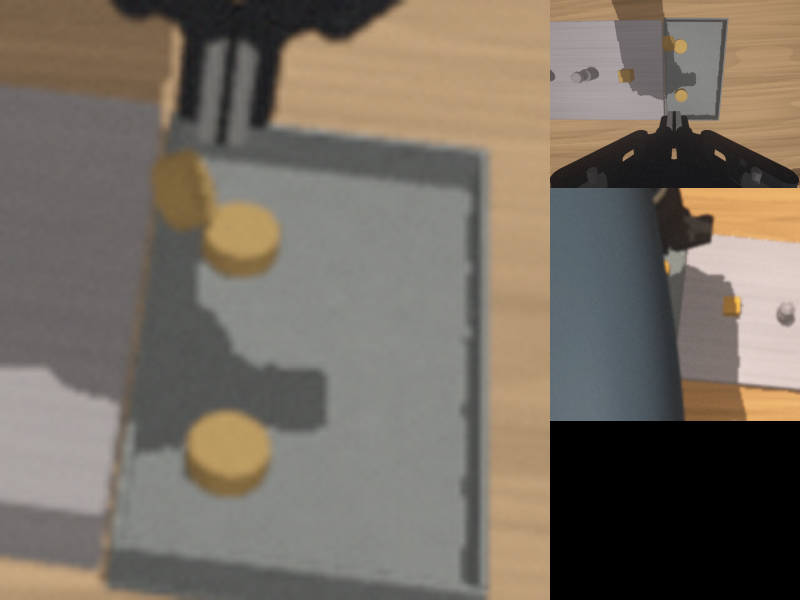

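Blank1 lies flat in the tray at (228,450). Blank3 still leans at (183,190) by the near wall, beside blank2 at (240,240). I've viewed 12 pictures, so from here I measure blank3's lean numerically with depth.

```bash
cat > dep.py <<'E'
from h import *
import sys
n=sys.argv[1]
P=arm.camera_params(n)
im,d=arm.get_image(n); h=cv2.cvtColor(im,cv2.COLOR_BGR2HSV)
m=cv2.inRange(h,(10,110,60),(32,255,255))>0
v,u=np.nonzero(m&(d>0)); o,r=rays(n,np.c_[u,v],P)
W=o+r*d[v,u][:,None]
p=toplate(W)*1e3; z=W[:,2]*1e3
k=(p[:,1]>118)&(p[:,1]<245)&(abs(p[:,0])<97)&(z>0)
lab=np.zeros(m.shape,np.uint8); lab[v[k],u[k]]=255
q=np.c_[p,z][k]
print(len(q))
# y-z map of height (max) on 3 mm grid, x -80..-10
gx=np.arange(-75,-15,4); gy=np.arange(120,180,4)
print("rows x, cols y",gy)
for x in gx:
    print(x,[int(q[s,2].max()) if (s:=(abs(q[:,0]-x)<2)&(abs(q[:,1]-y)<2)).any() else 0 for y in gy])
s=q[:,0]>0
print("x>0 cluster",np.round(q[s].mean(0)) if s.any() else None)
E
python3 dep.py scene; python3 dep.py wrist
```

```text
492
rows x, cols y [120 124 128 132 136 140 144 148 152 156 160 164 168 172 176]
-75 [0, 0, 0, 0, 0, 0, 0, 0, 0, 0, 0, 0, 0, 0, 0]
-71 [0, 0, 0, 0, 0, 0, 0, 0, 0, 0, 0, 0, 0, 0, 0]
-67 [0, 0, 0, 0, 0, 0, 0, 0, 0, 0, 0, 0, 0, 0, 0]
-63 [0, 0, 0, 0, 0, 0, 0, 0, 0, 0, 0, 0, 0, 0, 0]
-59 [0, 0, 0, 0, 0, 0, 0, 0, 0, 0, 11, 0, 0, 0, 0]
-55 [0, 0, 0, 0, 32, 35, 34, 31, 23, 0, 14, 13, 13, 12, 0]
-51 [0, 0, 0, 31, 34, 36, 35, 31, 23, 13, 14, 15, 15, 14, 0]
-47 [0, 0, 0, 31, 34, 37, 36, 30, 24, 18, 14, 16, 16, 13, 0]
-43 [0, 0, 0, 0, 34, 35, 34, 30, 23, 14, 15, 14, 15, 15, 13]
-39 [0, 0, 0, 0, 30, 34, 34, 30, 27, 14, 14, 15, 15, 14, 14]
-35 [0, 0, 0, 0, 0, 28, 27, 30, 0, 13, 15, 15, 14, 15, 13]
-31 [0, 0, 0, 0, 0, 0, 0, 0, 0, 0, 11, 15, 14, 9, 0]
-27 [0, 0, 0, 0, 0, 0, 0, 0, 0, 0, 0, 0, 0, 0, 0]
-23 [0, 0, 0, 0, 0, 0, 0, 0, 0, 0, 0, 0, 0, 0, 0]
-19 [0, 0, 0, 0, 0, 0, 0, 0, 0, 0, 0, 0, 0, 0, 0]
x>0 cluster [ 51. 166.  13.]
2212
rows x, cols y [120 124 128 132 136 140 144 148 152 156 160 164 168 172 176]
-75 [0, 0, 0, 0, 0, 0, 0, 0, 0, 0, 0, 0, 0, 0, 0]
-71 [0, 0, 0, 0, 0, 0, 0, 0, 0, 0, 0, 0, 0, 0, 0]
-67 [0, 0, 0, 0, 0, 0, 0, 0, 0, 0, 0, 0, 0, 0, 0]
-63 [0, 0, 0, 0, 0, 0, 0, 0, 0, 0, 0, 0, 0, 0, 0]
-59 [0, 0, 0, 29, 32, 34, 32, 26, 0, 0, 0, 0, 0, 0, 0]
-55 [0, 0, 0, 33, 35, 36, 32, 26, 20, 14, 14, 15, 14, 0, 0]
-51 [0, 0, 30, 35, 37, 37, 31, 26, 20, 15, 15, 14, 14, 13, 0]
-47 [0, 0, 31, 35, 37, 37, 32, 26, 20, 14, 15, 14, 14, 14, 0]
-43 [0, 0, 0, 34, 37, 36, 32, 26, 19, 15, 14, 14, 15, 15, 0]
-39 [0, 0, 0, 31, 34, 34, 31, 26, 20, 15, 15, 15, 15, 14, 0]
-35 [0, 0, 0, 0, 28, 31, 30, 0, 14, 14, 15, 15, 15, 14, 0]
-31 [0, 0, 0, 0, 0, 0, 0, 0, 0, 13, 15, 15, 0, 0, 0]
-27 [0, 0, 0, 0, 0, 0, 0, 0, 0, 0, 0, 0, 0, 0, 0]
-23 [0, 0, 0, 0, 0, 0, 0, 0, 0, 0, 0, 0, 0, 0, 0]
-19 [0, 0, 0, 0, 0, 0, 0, 0, 0, 0, 0, 0, 0, 0, 0]
x>0 cluster [ 48. 164.  14.]
```

Both depth views agree. Blank3's top face is tilted about 55° toward +y, with its peak at z 37 mm near y 138, leaning on the rim with its foot against blank2 at (-43,166). Plan: push blank2 aside in +x within the tray so that blank3 can drop flat.

Emit:
step_arm --twist '[[0, 0, 0], [0, 0, 0], [0, 0, 0], [0, 0, 0], [0, 0, 0], [0, 0, 0], [0, 0, 0], [0, 0, 0], [0, 0, 0], [0, 0, 0]]' --delta_pos '[[0.039, 0.008, 0], [0.039, 0.008, 0], [0.039, 0.007, 0], [0, 0, 0], [0, 0, 0.04], [0, 0, 0.04], [0, 0, 0.02], [0, 0, 0.015], [0, 0, 0.01], [0, 0, 0]]' --grip '[0, 0, 0, 0, 0, 0, 0, 0, 0, 0]'

```text
time: 22.98
position: [0.4549, 0.1566, 0.0283]
orientation: [0.108, 3.137, 0.0]
contact_force: [-0.4, -0.0, 0.3]
width: 0.0006
```

```bash
python3 -c "
from h import *
state()"; python3 dep.py scene
```

```text
t 22.98 plate mm [-77.1 174.3] z 28.3 F [-0.4 -0.   0.3] w 0.0006
toolx ang 176.04
500
rows x, cols y [120 124 128 132 136 140 144 148 152 156 160 164 168 172 176]
-75 [0, 0, 0, 0, 0, 0, 0, 0, 0, 0, 0, 0, 0, 0, 0]
-71 [0, 0, 0, 0, 0, 0, 0, 0, 0, 0, 0, 0, 0, 0, 0]
-67 [0, 0, 0, 0, 21, 0, 0, 0, 0, 0, 0, 0, 0, 0, 0]
-63 [0, 0, 0, 0, 0, 0, 0, 0, 0, 0, 0, 0, 0, 0, 0]
-59 [0, 0, 0, 0, 0, 0, 32, 30, 0, 0, 0, 0, 0, 0, 0]
-55 [0, 0, 0, 0, 31, 35, 35, 31, 25, 12, 13, 13, 14, 13, 0]
-51 [0, 0, 0, 32, 34, 37, 35, 31, 25, 16, 14, 14, 15, 14, 12]
-47 [0, 0, 0, 33, 33, 37, 36, 28, 24, 18, 13, 14, 14, 15, 0]
-43 [0, 0, 0, 0, 36, 36, 35, 31, 23, 14, 15, 15, 15, 16, 13]
-39 [0, 0, 0, 0, 32, 33, 35, 31, 25, 13, 14, 13, 13, 15, 15]
-35 [0, 0, 0, 0, 0, 28, 27, 28, 25, 13, 14, 14, 14, 15, 11]
-31 [0, 0, 0, 0, 0, 0, 0, 0, 0, 9, 12, 13, 13, 0, 0]
-27 [0, 0, 0, 0, 0, 0, 0, 0, 0, 0, 0, 0, 0, 0, 0]
-23 [0, 0, 0, 0, 0, 0, 0, 0, 0, 0, 0, 0, 0, 0, 0]
-19 [0, 0, 0, 0, 0, 0, 0, 0, 0, 0, 0, 0, 0, 0, 0]
x>0 cluster [ 52. 166.  13.]
```

Emit:
step_arm --twist '[[0, 0, 0], [0, 0, 0], [0, 0, 0], [0, 0, 0], [0, 0, 0], [0, 0, 0], [0, 0, 0]]' --delta_pos '[[0, -0.005, 0.001], [-0.01, 0, 0], [-0.01, 0, 0], [-0.01, 0, 0], [-0.01, 0, 0], [-0.01, 0, 0], [0, 0, 0]]' --grip '[0, 0, 0, 0, 0, 0, 0]'

```text
time: 23.9
position: [0.5055, 0.1482, 0.0279]
orientation: [0.109, 3.136, 0.001]
contact_force: [-0.5, -0.1, -0.2]
width: 0.0001
```

```bash
python3 -c "
from h import *
state()"; sed -i 's/gx=.*/gx=np.arange(-79,85,6); gy=np.arange(124,240,6)/; s/<2)&/<3)\&/; s/-y)<2/-y)<3/' dep.py; python3 dep.py scene
```

```text
t 23.9 plate mm [-26.1 169.3] z 27.9 F [-0.5 -0.1 -0.2] w 0.0001
toolx ang 176.04
431
rows x, cols y [124 130 136 142 148 154 160 166 172 178 184 190 196 202 208 214 220 226
 232 238]
-79 [0, 0, 0, 0, 0, 0, 0, 0, 0, 0, 0, 0, 0, 0, 0, 0, 0, 0, 0, 0]
-73 [0, 0, 0, 0, 0, 0, 0, 0, 0, 0, 0, 0, 0, 0, 0, 0, 0, 0, 0, 0]
-67 [0, 0, 0, 0, 0, 0, 0, 0, 0, 0, 0, 0, 0, 0, 0, 0, 0, 0, 0, 0]
-61 [0, 0, 0, 0, 0, 0, 0, 0, 0, 0, 0, 0, 0, 0, 0, 0, 0, 0, 0, 0]
-55 [0, 0, 0, 0, 0, 0, 0, 0, 0, 0, 0, 0, 0, 0, 0, 0, 0, 0, 0, 0]
-49 [0, 0, 0, 0, 0, 0, 0, 0, 0, 0, 0, 0, 0, 0, 0, 0, 0, 0, 0, 0]
-43 [0, 0, 0, 0, 27, 27, 0, 0, 0, 0, 0, 0, 0, 0, 0, 0, 0, 0, 0, 0]
-37 [0, 0, 0, 0, 23, 27, 23, 0, 0, 0, 0, 0, 0, 0, 0, 0, 0, 0, 0, 0]
-31 [0, 0, 0, 0, 21, 20, 15, 0, 0, 0, 0, 0, 0, 0, 0, 0, 0, 0, 0, 0]
-25 [0, 0, 0, 0, 0, 0, 0, 0, 0, 0, 0, 0, 0, 0, 0, 0, 0, 0, 0, 0]
-19 [0, 0, 0, 0, 0, 52, 0, 0, 0, 0, 0, 0, 0, 0, 0, 0, 0, 0, 0, 0]
-13 [0, 0, 0, 0, 57, 0, 14, 13, 0, 0, 0, 0, 0, 0, 0, 0, 0, 0, 0, 0]
-7 [0, 0, 0, 0, 13, 15, 14, 16, 14, 0, 0, 0, 0, 0, 0, 0, 0, 0, 0, 0]
-1 [0, 0, 0, 0, 15, 16, 15, 15, 14, 0, 0, 0, 0, 0, 0, 0
[... 267 characters left out ...]
, 0, 0, 0]
29 [0, 0, 0, 0, 0, 0, 0, 0, 0, 0, 0, 0, 0, 0, 0, 0, 0, 0, 0, 0]
35 [0, 0, 0, 0, 0, 0, 0, 14, 0, 0, 0, 0, 0, 0, 0, 0, 0, 0, 0, 0]
41 [0, 0, 0, 0, 0, 0, 14, 14, 15, 12, 0, 0, 0, 0, 0, 0, 0, 0, 0, 0]
47 [0, 0, 0, 0, 0, 14, 15, 15, 15, 15, 0, 0, 0, 0, 0, 0, 0, 0, 0, 0]
53 [0, 0, 0, 0, 0, 15, 14, 15, 16, 15, 0, 0, 0, 0, 0, 0, 0, 0, 0, 0]
59 [0, 0, 0, 0, 0, 0, 14, 15, 15, 13, 0, 0, 0, 0, 0, 0, 0, 0, 0, 0]
65 [0, 0, 0, 0, 0, 0, 16, 12, 0, 0, 0, 0, 0, 0, 0, 0, 0, 0, 0, 0]
71 [0, 0, 0, 0, 0, 0, 0, 0, 0, 0, 0, 0, 0, 0, 0, 0, 0, 0, 0, 0]
77 [0, 0, 0, 0, 0, 0, 0, 0, 0, 0, 0, 0, 0, 0, 0, 0, 0, 0, 0, 0]
83 [0, 0, 0, 0, 0, 0, 0, 0, 0, 0, 0, 0, 0, 0, 0, 0, 0, 0, 0, 0]
x>0 cluster [ 35. 164.  13.]
```

Blank2 is flat at (0,160), and blank3 has dropped down beside the fingers. I'll back away in +y, lift and look.

Emit:
step_arm --twist '[[0, 0, 0], [0, 0, 0], [0, 0, 0], [0, 0, 0], [0, 0, 0], [0, 0, 0], [0, 0, 0]]' --delta_pos '[[0, 0.01, 0], [0, 0.01, 0], [0, 0.01, 0], [0, 0, -0.03], [0, 0, -0.05], [-0.02, 0, -0.05], [0, 0, 0]]' --grip '[0, 0, 0, 0, 0, 0, 0]'

```text
time: 24.82
position: [0.5304, 0.1782, 0.1641]
orientation: [0.107, 3.125, 0.005]
contact_force: [0.8, -0.4, 0.4]
width: 0.0002
```

```bash
python3 -c "
from h import *
state()"; sed -i 's/np.arange(-79,85,6)/np.arange(-79,17,6)/;s/124,240/124,196/' dep.py; python3 dep.py scene;  python3 dep.py wrist
```

```text
t 24.82 plate mm [ -3.3 200.8] z 164.1 F [ 0.8 -0.4  0.4] w 0.0002
toolx ang 176.07
479
rows x, cols y [124 130 136 142 148 154 160 166 172 178 184 190]
-79 [0, 0, 0, 0, 0, 0, 0, 0, 0, 0, 0, 0]
-73 [0, 0, 0, 0, 0, 0, 0, 0, 0, 0, 0, 0]
-67 [0, 0, 0, 0, 0, 0, 0, 0, 0, 0, 0, 0]
-61 [0, 0, 0, 0, 0, 0, 0, 0, 0, 0, 0, 0]
-55 [0, 0, 0, 0, 0, 25, 0, 0, 0, 0, 0, 0]
-49 [0, 0, 0, 0, 27, 28, 29, 0, 0, 0, 0, 0]
-43 [0, 0, 0, 0, 27, 28, 27, 0, 0, 0, 0, 0]
-37 [0, 0, 0, 0, 24, 26, 26, 0, 0, 0, 0, 0]
-31 [0, 0, 0, 0, 0, 20, 25, 0, 0, 0, 0, 0]
-25 [0, 0, 0, 0, 0, 0, 0, 0, 0, 0, 0, 0]
-19 [0, 0, 0, 0, 0, 0, 0, 0, 0, 0, 0, 0]
-13 [0, 0, 0, 0, 0, 0, 14, 14, 0, 0, 0, 0]
-7 [0, 0, 0, 0, 13, 15, 15, 15, 13, 0, 0, 0]
-1 [0, 0, 0, 0, 15, 15, 14, 14, 15, 0, 0, 0]
5 [0, 0, 0, 0, 12, 15, 15, 15, 13, 0, 0, 0]
11 [0, 0, 0, 0, 0, 14, 15, 15, 12, 0, 0, 0]
x>0 cluster [ 35. 164.  13.]
1608
rows x, cols y [124 130 136 142 148 154 160 166 172 178 184 190]
-79 [0, 0, 0, 0, 0, 0, 0, 0, 0, 0, 0, 0]
-73 [0, 0, 0, 0, 0, 0, 0, 0, 0, 0, 0, 0]
-67 [0, 0, 0, 0, 0, 0, 0, 0, 0, 0, 0, 0]
-61 [0, 0, 0, 0, 20, 20, 0, 0, 0, 0, 0, 0]
-55 [0, 0, 0, 0, 26, 26, 25, 0, 0, 0, 0, 0]
-49 [0, 0, 0, 0, 28, 28, 27, 0, 0, 0, 0, 0]
-43 [0, 0, 0, 0, 28, 28, 26, 0, 0, 0, 0, 0]
-37 [0, 0, 0, 0, 25, 27, 0, 0, 0, 0, 0, 0]
-31 [0, 0, 0, 0, 0, 18, 0, 0, 0, 0, 0, 0]
-25 [0, 0, 0, 0, 0, 0, 0, 0, 0, 0, 0, 0]
-19 [0, 0, 233, 225, 0, 0, 0, 0, 0, 0, 0, 0]
-13 [0, 0, 0, 0, 13, 14, 14, 13, 0, 0, 156, 151]
-7 [0, 0, 0, 0, 14, 14, 14, 14, 12, 0, 0, 0]
-1 [0, 0, 0, 0, 15, 15, 14, 14, 13, 0, 0, 0]
5 [0, 0, 0, 0, 14, 14, 15, 14, 13, 0, 0, 0]
11 [0, 0, 0, 0, 14, 14, 15, 13, 0, 0, 0, 0]
x>0 cluster [ 34. 162.  13.]
```

Blank3 now stands on its edge on the tray floor: top at z 28 mm, centre about (-46,153), away from the wall. Its underside centre would be near z 16 mm, well inside the tray limits. I'll let 1.5 s pass, check that it doesn't roll, and compare the punches and block with the first image.

Emit:
step_arm --twist '[[0, 0, 0], [0, 0, 0], [0, 0, 0], [0, 0, 0], [0, 0, 0], [0, 0, 0], [0, 0, 0], [0, 0, 0], [0, 0, 0], [0, 0, 0], [0, 0, 0], [0, 0, 0]]' --delta_pos '[[0, 0, -0.03], [0, 0, -0.03], [0, 0, 0], [0, 0, 0], [0, 0, 0], [0, 0, 0], [0, 0, 0], [0, 0, 0], [0, 0, 0], [0, 0, 0], [0, 0, 0], [0, 0, 0]]' --grip '[0, 0, 0, 0, 0, 0, 0, 0, 0, 0, 0, 0]'

```text
time: 26.42
position: [0.5258, 0.1768, 0.218]
orientation: [0.108, 3.136, 0.001]
contact_force: [0.3, -0.5, 0.4]
width: -0.0004
```

```bash
cat > chk.py <<'E'
from h import *
state()
im,d=arm.get_image('scene'); P=arm.camera_params('scene'); h=cv2.cvtColor(im,cv2.COLOR_BGR2HSV)
v,u=np.nonzero((cv2.inRange(h,(10,110,60),(32,255,255))>0)&(d>0)); o,r=rays('scene',np.c_[u,v],P); W=o+r*d[v,u][:,None]
p=np.c_[toplate(W),W[:,2]]*1e3; p=p[(p[:,1]>133)&(p[:,1]<240)&(p[:,2]<50)&(p[:,2]>3)]
for a,b in((-92,-22),(-22,26),(26,92)):
    q=p[(p[:,0]>a)&(p[:,0]<b)]; print(len(q),"min",q.min(0).round(),"max",q.max(0).round(),"mean",q.mean(0).round(1))
g0=cv2.cvtColor(cv2.imread('pics/scene0.png'),6); g=cv2.cvtColor(im,6)
for n,(x0,y0,x1,y1) in dict(punchA=(190,205,210,240),punchB=(241,208,260,244),block=(279,226,300,250)).items():
    R=cv2.matchTemplate(g[y0-8:y1+8,x0-8:x1+8],g0[y0:y1,x0:x1],cv2.TM_CCOEFF_NORMED); _,m,_,l=cv2.minMaxLoc(R); print(n,"shift px",l[0]-8,l[1]-8,"score",round(m,3))
E
python3 chk.py
```

```text
t 26.43 plate mm [ -7.7 199.1] z 218.0 F [ 0.3 -0.5  0.4] w -0.0004
toolx ang 176.06
111 min [-54. 147.  11.] max [-32. 162.  29.] mean [-40.7 154.2  22.2]
180 min [-12. 149.   5.] max [ 12. 172.  17.] mean [  2.  160.2  12.7]
194 min [ 36. 155.   4.] max [ 63. 177.  16.] mean [ 51.5 166.1  12.6]
punchA shift px 0 0 score 0.884
punchB shift px 0 0 score 0.999
block shift px 0 0 score 0.937
```

Nothing is moving and the punches and block show no shift, so I'm handing in.

```bash
python3 -c "
from workcell import arm
print(arm.finish_job())"
```

```text
the job is handed in; nothing more can be done
None
```

All three blanks are in the tray, but one of them (blank3) stands on its edge instead of lying flat. I handed the job in at about 26 s; the system reports no verdict.

**What I did:** I pushed blank2, then blank3, then blank1 off the plate's end with the shut fingertips, never gripping or lifting one. Two things went wrong on the way:
- **Joint limit:** joint 6 reached its limit during the first push. I turned the tool half round and finished that push.
- **Leaning blank:** blank3 came to rest leaning on the tray wall and on blank2. I slid blank2 aside inside the tray to free it.

**Last checks (depth and image matching; plate coordinates in mm, where the tray spans x ±95 and y 132 to 242):**

| Blank | x, y | State |
|---|---|---|
| blank1 | about 50, 166 | flat, top near z 15 |
| blank2 | about 0, 160 | flat, top near z 15 |
| blank3 | about -45, 154 | on its edge, top near z 29 |

- **Blank3:** I estimate its underside centre at z 16 mm, under the 29 mm limit. It had not moved over the last 1.5 s.
- **Punches and block:** neither punch nor the block had shifted in the scene image, to the nearest pixel. The match was weaker for one punch (0.88) and the block (0.94) than for the other punch (0.999); I took this to be arm shadow.
- **Arm:** it was clear of everything at TCP height 218 mm, with contact force near zero.

Early on, the camera views disagreed by 2–5 mm in x and 3 mm in height. I used values in between, and the pushes stayed centred on the blanks.

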